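# Load the free bay of the soldering jig

### The arm

A 7-joint arm with a two-finger parallel gripper is mounted at the origin on the work surface. World frame = base frame: x ahead of the robot, y to its left, z up, the work surface at z = 0. Lengths are in m, angles in rad, forces in N, time in s.
With the tool pointing down it reaches from about 0.425 to 0.925 m from the base axis. Payload 6.8 kg.
Tool frame: the origin (TCP) lies midway between the tips of the shut fingers; the grasp point (between the pads) lies 19 mm behind it (r.grip_depth is the distance from the TCP to the grasp point, in m); z points along the fingers, y is the line along which they close (so a half turn about z gives the same grasp; the last joint's range is limited). The gripper opens to 85 mm and grips with 20 to 120 N. Pads are 22 mm wide; open, the fingers measure 114 mm over their backs; the gripper's body (76 mm by 85 mm) begins 54 mm behind the grasp point. The pads swing forward as they close: fully open they stand 13 mm farther back than shut.
Start: joints at [1.228, 0.477, 0.022, 1.555, -0.011, 1.109, -0.083], TCP at [0.157, -0.656, 0.231] pointing down, gripper open.
Joint ranges: [-2.96, 2.96], [-0.34, 2.1], [-1.41, 1.46], [0.24, 2.44], [-1.37, 4.51], [0.17, 1.92], [-2.96, 2.96]. Speed limits (rad/s): [2.39, 2.39, 3.14, 3.14, 3.14, 3.14, 3.14].

### API

Orientations are given as a rotation vector (axis times angle).
In Python, from bench import telemetry, grab_frame, calibration, order, silhouettes, r gives the robot as it stands.
- The arm moves only by the tool apply_moves, never from a script. Its argument "moves" is a list of rows, each a list of 7 numbers: the turn, a rotation vector about the tool's x, y, z scaled (see below), then the shift along the tool's x, y, z scaled (see below), then the opening, from -1 (shut) to 1 (fully open). A call has exactly 8 rows; each row shifts and turns the commanded pose from where the row before left it, along the tool's axes as they then stand; what a row does not reach is not made up. The controller multiplies each number of a shift by 1000 mm and each number of a turn by 6 degrees. A row lasts 1/12 s, in which the tool goes at most 41.7 mm and 7.16 degrees, less where a joint would pass 70% of its speed; a pose out of reach is approached as far as the arm can. A call with a number of a shift or a turn outside -1 to 1 is refused whole. A call with a gripper value outside its range is refused whole. The fingers move at their own pace and stop on an object; "grip_force" is the grip in N (left out, the last holds). Time passes only in rows, so rows that do not move let the fingers close, or fill a call up. It gives the time, the measured TCP pose, the force, the opening and the grip force at its end, in the units of the state.
- telemetry.get_obs(): the state, without advancing time (a new reading comes with each control period).
- grab_frame(name): name is "scene" or "top" or "wrist"; returns the picture (420x560x3 uint8, blue, green, red); there is no depth.
- calibration(name): a dict with "fx", "fy", "cx", "cy" (pixels), "k1" (the pictures are not rectified: a ray, as slopes to the right and down, at radius r is drawn at 1 + k1 r^2 times it, then the intrinsics apply), "world_from_camera" (4x4, takes a point from camera to world coordinates); the wrist camera has in their place "mount" (4x4, takes a point from camera to tool coordinates, whose origin is the TCP and whose axes are the flange's). Camera axes: x right, y down, z forward; pixel columns grow to the right and rows downward; lengths in m; the calibration is good to about 2 mm. A picture is of the moment at which its call begins: read the wrist's pose just before it. calibration takes no time and is no camera call.
- order.hand_in(): hands the job in; it is judged then, once.
Trained networks look in the newest picture that a camera, given by its name, has taken for a name from the list of things; names that differ only in an ending like _2 or _b are one class to them, and where a whole thing is asked for, a point or a joint stands for the part that bears it (a point fixed in the world has none). Each returns a list of dicts, best first, with "p" (0 to 1); they miss things now and then, are a little off and sometimes report something else, mostly with a low value. They report only what shows in the picture. A call takes as long as a camera call.
- silhouettes(thing, camera): "mask" (420x560 bool, what is visible of it) and "extent" ([centre column, centre row, width, height] in pixels, round what is visible of it).
The state is a dict: "clock": time; "joints": joint angles; "qvel": joint speeds; "tau": joint torques, N m; "tcp_pos": TCP position; "orientation": TCP orientation; "contact_force": force on the tool from outside, world axes, zero at the start; "moment": the same for the moment, N m; "grip_width": finger opening in m; "gripper_force": force on a finger pad.
Only numpy, scipy, OpenCV 4.12 (cv2) and the standard library are available. Lean on these libraries where they do the work, as an engineer would, in place of code of your own. Each camera call takes 0.05 s, during which the arm holds its last target. There are 200 camera calls.

### The job

One bay of the two-bay soldering jig already holds a finished rectifier pack; the other is free. Set the rectifier pack from the tin lid gently down, flat, in the free bay, between its four stops and centred so that its ends are flush with the ends of the bay plate, let go of it, and then swing that bay's keeper bar fully shut across it. Leave the finished pack, its bay's keeper and the other things on the bench as they are.

Things in the scene. Friction and masses are not known exactly. Their poses are not given: they have to be found in the camera images.
- jig: two-bay soldering jig, fixed: dark steel base 116 (x) x 316 (y) x 12 mm, origin at the centre of its underside. On it two grey steel bay plates 90 (x) x 86 (y) x 6 mm, centred 75 mm to +y (bay 1) and -y (bay 2). A pack lies in a bay with its long side along the jig's x
- bay_1 (a point): centre of bay 1's floor (top of its steel plate, 18 mm above the bench), axes as the jig's; four stop lugs stand round it, 12 mm high above this floor, each 18 (x) x 6 (y) mm, centred 33 mm to +-x and 36.5 mm to +-y of this point: 3.5 mm to spare each side of a pack in y; no stops in x
- bay_2 (a point): centre of bay 2's floor (top of its steel plate, 18 mm above the bench), axes as the jig's; four stop lugs stand round it, 12 mm high above this floor, each 18 (x) x 6 (y) mm, centred 33 mm to +-x and 36.5 mm to +-y of this point: 3.5 mm to spare each side of a pack in y; no stops in x
- keeper_1 (a joint): keeper of bay 1: level steel bar 100 x 11 x 8 mm on a vertical hinge 36 mm to -x and 53 mm to +y (jig axes) of the bay's centre. 0 = shut: bar along the jig's -y, across the bay 6 mm above the -x end of a pack's plate, against its stop pin; grows as it swings out (clockwise from above) towards the jig's -x, to 1.5 rad. Stiff: stays where left. Bar top 22 mm, peg top 70 mm above bay floor
- keeper_2 (a joint): keeper of bay 2: level steel bar 100 x 11 x 8 mm on a vertical hinge 36 mm to -x and 53 mm to +y (jig axes) of the bay's centre. 0 = shut: bar along the jig's -y, across the bay 6 mm above the -x end of a pack's plate, against its stop pin; grows as it swings out (clockwise from above) towards the jig's -x, to 1.5 rad. Stiff: stays where left. Bar top 22 mm, peg top 70 mm above bay floor
- keeper_1_handle (a point): grip point of keeper 1: on the axis of the upright round steel peg (16 mm diameter, 48 mm long) on the keeper bar, 13 mm below the peg's top and 35 mm above the bar; 70 mm from the hinge axis, swings level with the bar
- keeper_2_handle (a point): grip point of keeper 2: on the axis of the upright round steel peg (16 mm diameter, 48 mm long) on the keeper bar, 13 mm below the peg's top and 35 mm above the bar; 70 mm from the hinge axis, swings level with the bar
- pack: the pack to load, lying at first in the tin lid: rectifier pack: flat aluminium plate 90 (x) x 60 (y) x 8 mm with a black block 50 (x) x 32 (y) x 26 mm on its middle; 34 mm tall in all, 0.15 to 0.3 kg. Origin at the centre of its underside, z up. The same if turned half round about z
- done_pack: the finished pack, lying at first in one of the two bays, to be left there; identical to the other: rectifier pack: flat aluminium plate 90 (x) x 60 (y) x 8 mm with a black block 50 (x) x 32 (y) x 26 mm on its middle; 34 mm tall in all, 0.15 to 0.3 kg. Origin at the centre of its underside, z up. The same if turned half round about z
- tray: upturned shallow tin lid, fixed, 190 (x) x 150 (y) mm, rim 10 mm high, floor 3 mm thick; origin at the centre of its underside
- spool: bystander: metal solder spool, 66 mm diameter, 62 mm tall, standing; origin at the centre of its foot
- tin: bystander: open tin of bolts, 120 (x) x 160 (y) x 55 mm; origin at the centre of its underside
- pulley: bystander: dark grooved belt pulley lying flat, 84 mm diameter, 36 mm high; origin at the centre of its underside

How it is judged:
On the way, in this order (a step that is already met when the one before it is completed fails the run):
1. the pack lies flat and centred in the free bay, let go, that bay's keeper still swung out (more than 0.5 rad) (((x of pack in the frame of bay_1 between -0.008 and 0.008 m and y of pack in the frame of bay_1 between -0.006 and 0.006 m and z of pack in the frame of bay_1 between -0.003 and 0.003 m and angle between the x axis of pack and the x axis of bay_1, either way round below 0.12 rad and angle between pack's own z axis and vertical below 0.06 rad and linear speed of pack below 0.03 m/s and contact force between the fingers and pack below 0.3 N and value of joint keeper_1 above 0.5 rad) or (x of pack in the frame of bay_2 between -0.008 and 0.008 m and y of pack in the frame of bay_2 between -0.006 and 0.006 m and z of pack in the frame of bay_2 between -0.003 and 0.003 m and angle between the x axis of pack and the x axis of bay_2, either way round below 0.12 rad and angle between pack's own z axis and vertical below 0.06 rad and linear speed of pack below 0.03 m/s and contact force between the fingers and pack below 0.3 N and value of joint keeper_2 above 0.5 rad))), for 0.2 s.
2. that bay's keeper is swung shut (under 0.12 rad) (((y of pack in the frame of bay_1 between -0.006 and 0.006 m and x of pack in the frame of bay_1 between -0.02 and 0.02 m and value of joint keeper_1 below 0.12 rad) or (y of pack in the frame of bay_2 between -0.006 and 0.006 m and x of pack in the frame of bay_2 between -0.02 and 0.02 m and value of joint keeper_2 below 0.12 rad))), for 0.2 s.
At the end, for the whole second after the job is handed in: Pack released, at rest in the once-free bay: 8 mm of centre in jig x, 6 mm in y, 3 mm in height, 0.12 rad square, 0.06 rad tilt. That keeper under 0.12 rad; the other keeper's peg within 15 mm and the finished pack within 8 mm of where they began (((x of pack in the frame of bay_1 between -0.008 and 0.008 m and y of pack in the frame of bay_1 between -0.006 and 0.006 m and z of pack in the frame of bay_1 between -0.003 and 0.003 m and angle between the x axis of pack and the x axis of bay_1, either way round below 0.12 rad and angle between pack's own z axis and vertical below 0.06 rad and linear speed of pack below 0.03 m/s and contact force between the fingers and pack below 0.3 N and value of joint keeper_1 below 0.12 rad and distance of keeper_2_handle from where it was at the start of the episode below 0.015 m) or (x of pack in the frame of bay_2 between -0.008 and 0.008 m and y of pack in the frame of bay_2 between -0.006 and 0.006 m and z of pack in the frame of bay_2 between -0.003 and 0.003 m and angle between the x axis of pack and the x axis of bay_2, either way round below 0.12 rad and angle between pack's own z axis and vertical below 0.06 rad and linear speed of pack below 0.03 m/s and contact force between the fingers and pack below 0.3 N and value of joint keeper_2 below 0.12 rad and distance of keeper_1_handle from where it was at the start of the episode below 0.015 m)) and distance of done_pack from where it was at the start of the episode below 0.008 m); the robot touches nothing.
It fails at once if the finished pack is moved by more than 15 mm (distance of done_pack from where it was at the start of the episode above 0.015 m).
It fails at once if the keeper of the bay with the finished pack is swung by more than 25 mm at its peg ((horizontal distance between done_pack and bay_1 below 0.03 m and distance of keeper_1_handle from where it was at the start of the episode above 0.025 m) or (horizontal distance between done_pack and bay_2 below 0.03 m and distance of keeper_2_handle from where it was at the start of the episode above 0.025 m)).
It fails at once if the pack is dropped on the jig (faster than 0.5 m/s within 15 mm of the bay floor) ((horizontal distance between pack and bay_1 below 0.06 m and z of pack in the frame of bay_1 below 0.015 m and linear speed of pack above 0.5 m/s) or (horizontal distance between pack and bay_2 below 0.06 m and z of pack in the frame of bay_2 below 0.015 m and linear speed of pack above 0.5 m/s)).
It fails at once if the spool, the tin of bolts or the pulley is moved by more than 20 mm (distance of any of spool, tin, pulley from where it was at the start of the episode above 0.02 m).
It also fails if it takes over 53 s, if anything falls off the work surface, if the arm or the gripper's body presses on something with over 40 N, if the wrist force passes 120 N, or if a joint passes its speed limit or range.

## Working session

There is one attempt and no reset: what is moved stays moved. The work goes in short steps, Python scripts to look and compute and a tool call to move; the robot and the scene stay as the last step left them, time stands still between calls to the robot, and variables do not carry over. Pictures are saved under pics/ and viewed, at most 10 in all, crops included, and the job is handed in when it is done.

Besides the shell and the picture viewer there is one more tool, called after ">>>" as name([rows], argument=value, ...), one row to a line, values as JSON. apply_moves: Moves the arm, as the interface text tells. Its arguments: {"type":"object","properties":{"moves":{"type":"array"},"grip_force":{"type":"number"}},"required":["moves"]}

```bash
mkdir -p pics; ls
python3 - <<'E'
from bench import telemetry, grab_frame, calibration, r
import cv2, numpy as np
np.set_printoptions(precision=4,suppress=True)
o=telemetry.get_obs(); print(o); print(r.grip_depth)
for n in ["scene","top"]:
    cv2.imwrite(f"pics/{n}0.png",grab_frame(n)); print(n,calibration(n))
print(calibration("wrist"))
E
```

```text
pics
{'clock': 0.0, 'joints': array([ 1.2279,  0.4778,  0.0224,  1.5565, -0.0115,  1.1093, -0.0831]), 'qvel': array([-0.0009,  0.0006,  0.0024,  0.0018,  0.0005,  0.0009,  0.0007]), 'tau': array([  0.0003, -59.6443,   1.6082, -28.1198,   0.0127,   0.0094,
        -0.    ]), 'tcp_pos': array([ 0.1569, -0.6559,  0.2303]), 'orientation': array([-3.1182, -0.3677,  0.0006]), 'contact_force': array([-0.4602,  0.4591, -0.731 ]), 'moment': array([-0.0284, -0.0396, -0.0032]), 'gripper_force': 0.0, 'grip_width': 0.08540781703221731}
0.0187
scene {'fx': 485.54211183239585, 'fy': 485.54211183239585, 'cx': 276.8550561752285, 'cy': 210.94477090443337, 'k1': -0.011042417701938275, 'world_from_camera': array([[-0.7642,  0.4877, -0.4219,  1.0942],
       [ 0.6449,  0.5697, -0.5095,  0.6261],
       [-0.0082, -0.6615, -0.7499,  0.9706],
       [ 0.    ,  0.    ,  0.    ,  1.    ]])}
top {'fx': 474.3902329335878, 'fy': 474.3902329335878, 'cx': 283.2225965494394, 'cy': 212.03506857135142, 'k1': -0.08320902641189795, 'world_from_camera': array([[ 0.0671, -0.971 ,  0.2296,  0.3445],
       [-0.9977, -0.0662,  0.0117,  0.0047],
       [ 0.0039, -0.2299, -0.9732,  1.2603],
       [ 0.    ,  0.    ,  0.    ,  1.    ]])}
{'fx': 353.43270549262877, 'fy': 353.43270549262877, 'cx': 283.43088914020944, 'cy': 205.94841719112625, 'k1': -0.0640221927234522, 'mount': array([[ 0.0016, -0.9658, -0.2594,  0.0657],
       [ 1.    ,  0.0013,  0.0015,  0.0001],
       [-0.0011, -0.2594,  0.9658, -0.1431],
       [ 0.    ,  0.    ,  0.    ,  1.    ]])}
```

View pics/scene0.png

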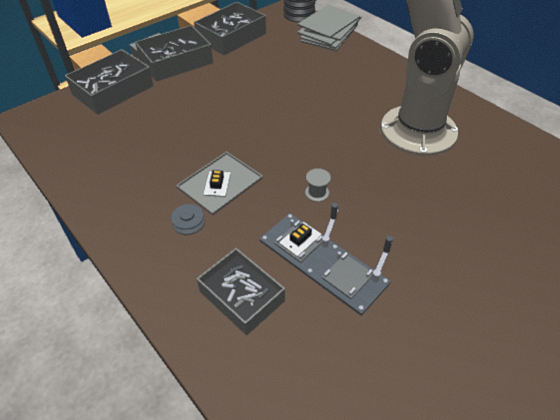

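View pics/top0.png

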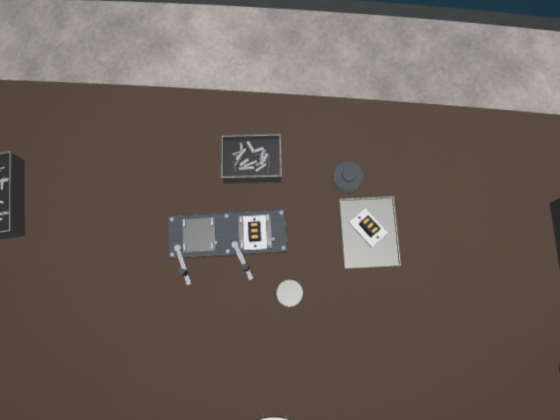

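Top view: the jig spans about (168–287, 211–258). Bay 1 (199,235) is free, and the finished pack is in bay 2 (255,232). Both keepers are swung out, with pegs near (183,272) and (245,268). The pack to load lies in the lid at about (370,228), turned.

```bash
cat > h.py <<'E'
from bench import telemetry, grab_frame, calibration, order, silhouettes, r
import cv2, numpy as np
from scipy.optimize import minimize
from scipy.spatial.transform import Rotation as R
np.set_printoptions(precision=4,suppress=True)
def cam(n,o=None):
    c=calibration(n); K=(c["fx"],c["fy"],c["cx"],c["cy"],c["k1"])
    if n!="wrist": return K,c["world_from_camera"]
    T=np.eye(4); T[:3,:3]=R.from_rotvec(o["orientation"]).as_matrix(); T[:3,3]=o["tcp_pos"]
    return K,T@c["mount"]
def proj(C,P):
    (fx,fy,cx,cy,k),T=C; p=(np.atleast_2d(P)-T[:3,3])@T[:3,:3]; s=p[:,:2]/p[:,2:]
    s=s*(1+k*(s**2).sum(1,keepdims=True)); return s*[fx,fy]+[cx,cy]
def ray(C,uv,z):
    (fx,fy,cx,cy,k),T=C; d=(np.atleast_2d(uv).astype(float)-[cx,cy])/[fx,fy]; s=d.copy()
    for _ in range(10): s=d/(1+k*(s**2).sum(1,keepdims=True))
    D=np.c_[s,np.ones(len(s))]@T[:3,:3].T; return T[:3,3]+D*((z-T[2,3])/D[:,2])[:,None]
def box(cx,cy,z0,lx,ly,lz):
    return np.array([[cx+a*lx/2,cy+b*ly/2,z0+c*lz] for a in(-1,1) for b in(-1,1) for c in(0,1)])
PACK=[box(0,0,0,.09,.06,.008),box(0,0,.008,.05,.032,.026)]
JIG=[box(0,0,0,.116,.316,.012)]
def place(P,q):
    x,y,z,a=q; c,s=np.cos(a),np.sin(a); return P@np.array([[c,s,0],[-s,c,0],[0,0,1]])+[x,y,z]
def render(C,boxes,q,S=4):
    m=np.zeros((420*S,560*S),np.uint8)
    for b in boxes:
        h=cv2.convexHull(((proj(C,place(b,q))+.5)*S-.5).astype(np.float32)); cv2.fillConvexPoly(m,np.round(h*16).astype(np.int32),255,shift=4)
    return cv2.resize(m,(560,420),interpolation=cv2.INTER_AREA)/255.
def fit(views,boxes,q0,freez=True):
    def cost(v):
        q=[v[0],v[1],v[2] if freez else q0[2],v[3]/5]; c=0
        for C,m in views:
            f=render(C,boxes,q); c+=np.abs(f-m).sum()/m.sum()
        return c/len(views)
    q0=np.array(q0,float); v0=q0.copy(); v0[3]*=5
    S=np.vstack([v0]+[v0+d for d in np.diag([.012,.012,.008,.5])])
    s=minimize(cost,v0,method="Nelder-Mead",options=dict(initial_simplex=S,xatol=1e-4,fatol=1e-5,maxiter=250))
    v=s.x; return np.array([v[0],v[1],v[2] if freez else q0[2],v[3]/5]),s.fun
E
python3 - <<'E'
from h import *
M={}
for n in ["top","scene"]:
    grab_frame(n); C=cam(n)
    for t in ["pack","jig","tray","keeper_1_handle","spool","pulley","tin"]:
        for d in silhouettes(t,n):
            if d["p"]<.3: continue
            M.setdefault((t,n),[]).append(d)
            print(n,t,round(d["p"],2),np.round(d["extent"],1),ray(C,[d["extent"][:2]],.02)[0,:2])
import pickle; pickle.dump(M,open("m.pkl","wb"))
E
```

```text
top pack 0.87 [370.4 228.4  40.   36.2] [ 0.6081 -0.2161]
top jig 0.58 [229.4 247.8 115.6  76.1] [0.5305 0.1549]
top tray 0.86 [370.1 232.   61.5  70.8] [ 0.5982 -0.2155]
top keeper_1_handle 0.77 [183.2 265.2  13.3  39.7] [0.476  0.2721]
top keeper_1_handle 0.37 [349.4 177.2  30.9  28.4] [ 0.7473 -0.1549]
top spool 0.89 [289.1 293.6  24.4  27.4] [ 0.4217 -0.0102]
top pulley 0.91 [350.6 178.7  30.4  30.3] [ 0.7432 -0.1583]
top tin 0.63 [252.2 157.9  62.7  48.1] [0.7847 0.1154]
top tin 0.61 [226.8 244.6 118.   74.5] [0.5386 0.1626]
scene pack 0.72 [215.3 182.7  29.5  24.8] [ 0.6212 -0.2095]
scene jig 0.57 [326.4 257.2 131.3 108.5] [0.5644 0.1712]
scene jig 0.53 [188.6 219.2  30.5  32.2] [ 0.7504 -0.1461]
scene tray 0.84 [219.  183.4  90.3  60.5] [ 0.6151 -0.2007]
scene keeper_1_handle 0.84 [383.6 256.8  19.6  40.9] [0.4591 0.2597]
scene spool 0.58 [317.6 184.5  26.6  35. ] [ 0.4122 -0.0211]
scene pulley 0.71 [189.6 218.6  31.2  31.8] [ 0.7474 -0.1462]
scene tin 0.98 [239.3 292.9  90.7  83.9] [0.7845 0.1146]
```

Run:
```python
from h import *
import pickle
M=pickle.load(open("m.pkl","rb"))
V=[(cam(n),M[("pack",n)][0]["mask"].astype(float)) for n in("top","scene")]
for a in (.6,-.6):print("pack",fit(V,PACK,[.61,-.215,.003,a]))
o=telemetry.get_obs(); print(o["clock"]); print(R.from_rotvec(o["orientation"]).as_matrix())
# jig corners by hand from top picture, base top z=.012
print(ray(cam("top"),[[168,215],[285,211],[287,251],[170,258],[199,235],[183,272],[177,248]],.015))
```

```text
pack (array([ 0.6143, -0.2124,  0.0063,  0.763 ]), np.float64(0.11981665435751408))
pack (array([ 0.6142, -0.2118,  0.0067,  0.7619]), np.float64(0.1201043764789622))
0.9
[[ 0.9726  0.2326 -0.    ]
 [ 0.2326 -0.9726 -0.    ]
 [-0.      0.     -1.    ]]
[[0.6089 0.3299 0.015 ]
 [0.6415 0.015  0.015 ]
 [0.5332 0.0025 0.015 ]
 [0.4931 0.3104 0.015 ]
 [0.5601 0.2399 0.015 ]
 [0.4587 0.2717 0.015 ]
 [0.521  0.2949 0.015 ]]
```

>>> apply_moves([
  [0,0,0,0.0342,-0.0203,0,1],
  [0,0,0,0.0342,-0.0203,0,1],
  [0,0,0,0.0342,-0.0203,0,1],
  [0,0,0,0.0342,-0.0203,0,1],
  [0,0,0,0.0342,-0.0203,0,1],
  [0,0,0,0.0342,-0.0203,0,1],
  [0,0,0,0.0342,-0.0203,0,1],
  [0,0,0,0.0342,-0.0203,0,1],
])

```text
clock: 1.57
tcp_pos: [0.3865, -0.4334, 0.2316]
orientation: [3.119, 0.368, 0.001]
contact_force: [0.5, -0.4, 0.3]
grip_width: 0.0852
gripper_force: 0.0
```

>>> apply_moves([
  [0,0,0,0.0342,-0.0203,0,1],
  [0,0,0,0.0342,-0.0203,0,1],
  [0,0,0,0.0342,-0.0203,0,1],
  [0,0,0,0.0342,-0.0203,0,1],
  [0,0,0,0.0342,-0.0203,0,1],
  [0,0,0,0.0342,-0.0203,0,1],
  [0,0,0,0.0342,-0.0203,0,1],
  [0,0,0,0.0342,-0.0203,0,1],
])

```text
clock: 2.23
tcp_pos: [0.6149, -0.2119, 0.2315]
orientation: [3.12, 0.368, 0.0]
contact_force: [0.9, -1.1, -0.5]
grip_width: 0.0853
gripper_force: 0.0
```

>>> apply_moves([
  [0,0,-1,0,0,0,1],
  [0,0,-1,0,0,0,1],
  [0,0,-1,0,0,0,1],
  [0,0,-1,0,0,0,1],
  [0,0,-1,0,0,0,1],
  [0,0,0,0,0,0,1],
  [0,0,0,0,0,0,1],
  [0,0,0,0,0,0,1],
])

```text
clock: 2.9
tcp_pos: [0.6136, -0.2134, 0.2313]
orientation: [2.92, 1.158, 0.0]
contact_force: [-0.2, 0.5, -0.8]
grip_width: 0.0856
gripper_force: 0.0
```

```bash
cat > look.py <<'E'
import sys,pickle
from h import *
tag=sys.argv[1]; o=telemetry.get_obs(); im=grab_frame("wrist"); C=cam("wrist",o)
cv2.imwrite(f"pics/{tag}.png",im)
S={t:silhouettes(t,"wrist") for t in sys.argv[2:]}
pickle.dump((C,S,im),open(tag+".pkl","wb"))
print(o["clock"],o["tcp_pos"],o["orientation"],R.from_rotvec(o["orientation"]).as_matrix()[:,0])
for t in S:
    for d in S[t]:
        if d["p"]>.3: print(t,round(d["p"],2),np.round(d["extent"],1),ray(C,[d["extent"][:2]],.02)[0,:2])
E
python3 look.py w1 pack tray
```

```text
2.9 [ 0.6136 -0.2134  0.2313] [2.9203 1.1582 0.    ] [0.7282 0.6854 0.    ]
pack 0.79 [281.3 174.   58.   89.4] [ 0.6153 -0.2097]
tray 0.56 [283.  175.7 224.3 222.7] [ 0.6153 -0.2122]
```

>>> apply_moves([
  [0,0,0,0,0.04,0,1],
  [0,0,0,0,0.04,0,1],
  [0,0,0,0,0,0,1],
  [0,0,0,0,0,0,1],
  [0,0,0,0,0,0,1],
  [0,0,0,0,0,0,1],
  [0,0,0,0,0,0,1],
  [0,0,0,0,0,0,1],
])

```text
clock: 3.72
tcp_pos: [0.6685, -0.2705, 0.2319]
orientation: [2.918, 1.164, 0.001]
contact_force: [0.1, -0.4, 1.1]
grip_width: 0.0853
gripper_force: 0.0
```

```bash
python3 look.py w2 pack
python3 - <<'E'
from h import *
import pickle
V=[]
for t in("w1","w2"):
    C,S,im=pickle.load(open(t+".pkl","rb")); V.append((C,S["pack"][0]["mask"].astype(float)))
q,c=fit(V,PACK,[.614,-.212,.004,.763]); print(q,c)
q2,c=fit(V,PACK,[.614,-.212,.003,.763],False); print(q2,c)
out=[]
for t in("w1","w2"):
    C,S,im=pickle.load(open(t+".pkl","rb"))
    for b in PACK:
        for p in proj(C,place(b,q2)): cv2.circle(im,tuple(int(v) for v in np.round(p)),1,(0,255,0),-1)
    cv2.drawContours(im,cv2.findContours(S["pack"][0]["mask"].astype(np.uint8),0,2)[0],-1,(0,0,255),1)
    out.append(cv2.resize(im[80:320,100:500],(800,480))[:, :].copy())
cv2.imwrite("pics/w12.png",cv2.resize(np.hstack(out),(800,240)))
cv2.imwrite("pics/w1c.png",out[1])
E
```

```text
3.7167 [ 0.6685 -0.2705  0.2319] [2.9177 1.1642 0.0006] [0.7253 0.6884 0.0003]
pack 0.7 [206.1 172.1  63.6  91.5] [ 0.619 -0.21 ]
[ 0.6149 -0.2124  0.0016  0.7812] 0.02345738673819662
[ 0.6152 -0.2126  0.003   0.7805] 0.024845514905095803
```

View pics/w1c.png

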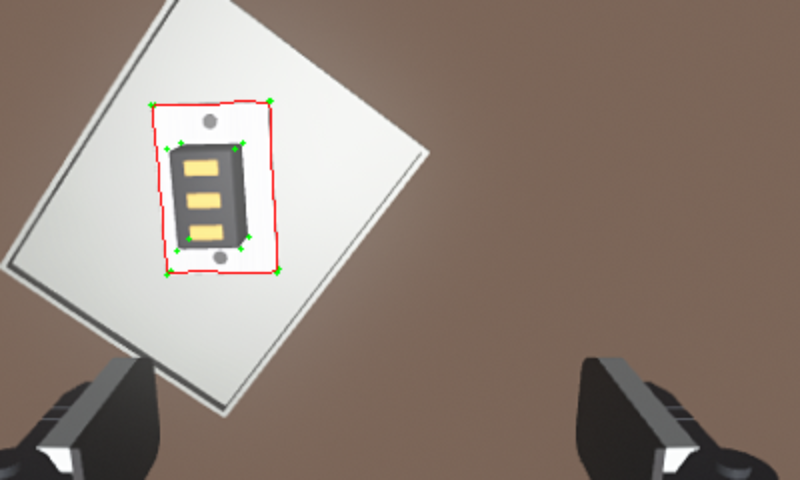

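Wrist view: the lid with the pack, at crop (150–280, 100–275). The fitted model corners lie on the plate and block edges. Next I look at the jig.

>>> apply_moves([
  [0,0,0,0.0212,-0.0337,0,1],
  [0,0,0,0.0212,-0.0337,0,1],
  [0,0,0,0.0212,-0.0337,0,1],
  [0,0,0,0.0212,-0.0337,0,1],
  [0,0,0,0.0212,-0.0337,0,1],
  [0,0,0,0.0212,-0.0337,0,1],
  [0,0,0,0.0212,-0.0337,0,1],
  [0,0,0,0.0212,-0.0337,0,1],
])

```text
clock: 4.48
tcp_pos: [0.6056, 0.0428, 0.2318]
orientation: [2.918, 1.163, 0.001]
contact_force: [1.0, 0.2, 0.5]
grip_width: 0.0852
gripper_force: 0.0
```

>>> apply_moves([
  [0,0,0,0.0212,-0.0337,0,1],
  [0,0,0,0.0212,-0.0337,0,1],
  [0,0,1,0,0,0,1],
  [0,0,1,0,0,0,1],
  [0,0,1,0,0,0,1],
  [0,0,1,0,0,0,1],
  [0,0,1,0,0,0,1],
  [0,0,1,0,0,0,1],
])

```text
clock: 5.15
tcp_pos: [0.5907, 0.1192, 0.2316]
orientation: [3.135, 0.196, 0.001]
contact_force: [-0.5, -0.4, 0.3]
grip_width: 0.0857
gripper_force: 0.0
```

```bash
python3 look.py j1 jig keeper_1_handle done_pack
```

```text
5.15 [0.5907 0.1192 0.2316] [3.1354 0.1965 0.0008] [0.9922 0.1248 0.0005]
jig 0.8 [236.8 225.3 307.  188.2] [0.5344 0.1611]
keeper_1_handle 0.92 [117.2 247.7  39.4  53. ] [0.4919 0.2887]
keeper_1_handle 0.55 [236.2 226.  304.  191.7] [0.5335 0.1617]
done_pack 0.92 [310.3 195.9  62.6  87.4] [0.5757 0.0888]
```

>>> apply_moves([
  [0,0,0,0,-0.04,0,1],
  [0,0,0,0,-0.04,0,1],
  [0,0,0,0,-0.02,0,1],
  [0,0,0,0,0,0,1],
  [0,0,0,0,0,0,1],
  [0,0,0,0,0,0,1],
  [0,0,0,0,0,0,1],
  [0,0,0,0,0,0,1],
])

```text
clock: 6.02
tcp_pos: [0.5784, 0.2165, 0.2313]
orientation: [3.134, 0.201, 0.0]
contact_force: [-0.7, 0.0, -0.1]
grip_width: 0.0852
gripper_force: 0.0
```

```bash
python3 look.py j2 jig keeper_1_handle done_pack
```

```text
6.0167 [0.5784 0.2165 0.2313] [3.1344 0.2013 0.0002] [0.9918 0.1279 0.0001]
jig 0.84 [328.9 227.3 305.1 188.6] [0.5323 0.1613]
keeper_1_handle 0.74 [218.9 271.6  49.1  99. ] [0.4662 0.2726]
keeper_1_handle 0.7 [329.9 228.7 308.8 191.8] [0.5309 0.16  ]
done_pack 0.78 [404.4 195.8  67.9  89.6] [0.5763 0.0888]
```

View pics/j1.png

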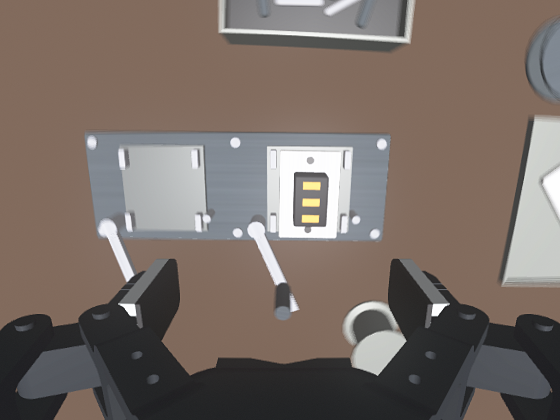

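View pics/j2.png

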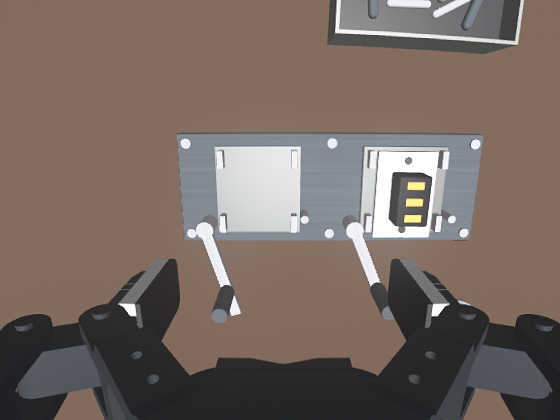

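Views show the jig in full: bay 1's plate at j2 (217–300, 147–232), hinge 1 at (204,230) and peg 1's top near (219,315). The finished pack is in bay 2, at j2 (375–438, 150–238). Now the jig fit.

Run:
```python
from h import *
import pickle
V=[];P=[];ims=[]
for t in("j1","j2"):
    C,S,im=pickle.load(open(t+".pkl","rb")); m=S["jig"][0]["mask"].astype(np.uint8)
    m=cv2.morphologyEx(m,cv2.MORPH_CLOSE,np.ones((9,9),np.uint8))
    m=cv2.morphologyEx(m,cv2.MORPH_OPEN,np.ones((41,41),np.uint8)); V.append((C,m.astype(float)));ims.append(im)
    D=S["done_pack"][0]; P.append((C,D["mask"].astype(float)))
q,c=fit(V,JIG,[.57,.165,.0,.12]); print("jig free z",q,c)
q,c=fit(V,JIG,[.57,.165,.0,.12],False); print("jig",q,c)
for C,m in V: print("each",fit([(C,m)],JIG,[.57,.165,.0,.12],False))
bay=place(np.array([[0,.075,.018]]),q)[0]; print("bay1",bay)
dq,c=fit(P,PACK,[.58,.09,.018,.12]); print("done",dq,c, "bay2",place(np.array([[0,-.075,.018]]),q)[0])
h=place(np.array([[-.036,.128,.04]]),q)[0]; print("hinge",h)
for uv in ([219,315],):
  for z in (.086,.088,.090):
    p=ray(V[1][0],[uv],z)[0]; d=(p-h)[:2]; print(z,p,np.linalg.norm(d),"angle", -(np.arctan2(d[1],d[0])-(q[3]-np.pi/2)) %(2*np.pi))
C=V[1][0]; im=ims[1]
pl=box(0,.075,.012,.09,.086,.006)
L=np.vstack([pl]+[box(sx*.033,.075+sy*.0365,.018,.018,.006,.012) for sx in(-1,1) for sy in(-1,1)]+JIG)
for p in proj(C,place(L,q)): cv2.circle(im,tuple(int(v) for v in np.round(p)),1,(0,255,0),-1)
cv2.drawContours(im,cv2.findContours(V[1][1].astype(np.uint8),0,2)[0],-1,(0,0,255),1)
cv2.imwrite("pics/j2c.png",cv2.resize(im[110:340,160:500],(800,541),interpolation=cv2.INTER_CUBIC))
```

```text
jig free z [ 0.571   0.1665 -0.0054  0.1273] 0.33687657630071854
jig [0.5722 0.1658 0.     0.1259] 0.3578179268682
each (array([0.5721, 0.1658, 0.    , 0.1249]), np.float64(0.2833610031568753))
each (array([0.5722, 0.1667, 0.    , 0.1333]), np.float64(0.43060172773309513))
bay1 [0.5628 0.2402 0.018 ]
done [0.5772 0.0905 0.016  0.1253] 0.02755761638571686 bay2 [0.5816 0.0914 0.018 ]
hinge [0.5204 0.2883 0.04  ]
0.086 [0.4551 0.2602 0.086 ] 0.07111713112846617 angle 1.2903747652793545
0.088 [0.4564 0.2599 0.088 ] 0.07001729097321417 angle 1.2797865672217803
0.09 [0.4577 0.2597 0.09  ] 0.06892555044204476 angle 1.2688616899614202
```

View pics/j2c.png

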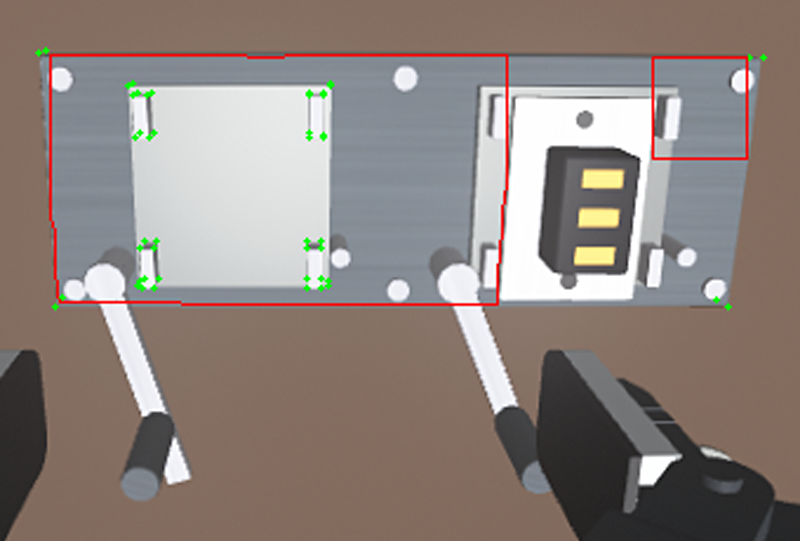

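The model's corners land on the bay plate, lugs and base within about 1 px. Peg 1 sits 70 mm from the hinge at about 1.28 rad. I go back and grasp the pack.

>>> apply_moves([
  [0,0,0,-0.0017,0.0391,0,1],
  [0,0,0,-0.0017,0.0391,0,1],
  [0,0,0,-0.0017,0.0391,0,1],
  [0,0,0,-0.0017,0.0391,0,1],
  [0,0,0,-0.0017,0.0391,0,1],
  [0,0,0,-0.0017,0.0391,0,1],
  [0,0,0,-0.0017,0.0391,0,1],
  [0,0,0,-0.0017,0.0391,0,1],
])

```text
clock: 6.88
tcp_pos: [0.6048, -0.0959, 0.2315]
orientation: [3.135, 0.204, 0.001]
contact_force: [0.6, 1.0, 0.2]
grip_width: 0.0856
gripper_force: 0.0
```

>>> apply_moves([
  [0,0,0,-0.0017,0.0391,0,1],
  [0,0,0,-0.0017,0.0391,0,1],
  [0,0,0,-0.0017,0.0391,0,1],
  [0,0,-1,0,0,0,1],
  [0,0,-1,0,0,0,1],
  [0,0,-1,0,0,0,1],
  [0,0,-1,0,0,0,1],
  [0,0,-1,0,0,0,1],
])

```text
clock: 7.55
tcp_pos: [0.615, -0.211, 0.2313]
orientation: [-2.973, -1.016, 0.0]
contact_force: [0.9, -0.2, 0.2]
grip_width: 0.0858
gripper_force: 0.0
```

>>> apply_moves([
  [0,0,-1,0,0,0,1],
  [0,0,-0.24,0,0,0,1],
  [0,0,0,0,0,0.04,1],
  [0,0,0,0,0,0.04,1],
  [0,0,0,0,0,0.04,1],
  [0,0,0,0,0,0,1],
  [0,0,0,0,0,0,1],
  [0,0,0,0,0,0,1],
])

```text
clock: 8.22
tcp_pos: [0.6166, -0.2109, 0.1135]
orientation: [2.903, 1.198, 0.003]
contact_force: [0.2, -0.8, 0.9]
grip_width: 0.0859
gripper_force: 0.0
```

```bash
cat > to.py <<'E'
import sys
from h import *
# target x y z yaw of the tool -> remaining tool-frame shift (m), turn (units of 6 deg about tool z)
t=np.array([float(v) for v in sys.argv[1:5]]); o=telemetry.get_obs(); M=R.from_rotvec(o["orientation"]).as_matrix()
y=np.arctan2(M[1,0],M[0,0]); print(o["clock"],o["tcp_pos"],"yaw",y,"z-axis",M[:,2],"F",o["contact_force"],"w",o["grip_width"])
print("tool shift",M.T@(t[:3]-o["tcp_pos"]),"turn z",-np.rad2deg((t[3]-y+np.pi/2)%np.pi-np.pi/2)/6)
E
python3 to.py .615 -.2126 .016 .781
python3 - <<'E'
from h import *
import pickle
q=[.5722,.1658,0,.1259]
X=place(np.array([[a*.045,.075+b*.043,.018] for a in(-1,1) for b in(-1,1)]),q); U=[];Cs=[]
for t in("j1","j2"):
    C,S,im=pickle.load(open(t+".pkl","rb")); g=cv2.cvtColor(im,cv2.COLOR_BGR2GRAY)
    u=proj(C,X).astype(np.float32); v=cv2.cornerSubPix(g,u.reshape(-1,1,2).copy(),(4,4),(-1,-1),(3,50,.01)).reshape(-1,2); print(v-u); U.append(v);Cs.append(C)
for i in range(4):
    A=[];b=[]
    for C,v in zip(Cs,U):
        p=ray(C,[v[i]],.0)[0]; c=C[1][:3,3]; d=(p-c)/np.linalg.norm(p-c); N=np.eye(3)-np.outer(d,d); A.append(N); b.append(N@c)
    print(np.linalg.solve(sum(A),sum(b))-X[i])
E
```

```text
8.2167 [ 0.6166 -0.2109  0.1135] yaw 0.7825804020516166 z-axis [ 0.0026 -0.0006 -1.    ] F [ 0.183  -0.8332  0.9199] w 0.08589016442740913
tool shift [-0.0024 -0.0002  0.0975] turn z 0.015091727915241092
[[ 0.      0.    ]
 [ 3.69    0.5131]
 [-0.3608  0.2966]
 [ 1.8198  0.7114]]
[[-0.3893 -0.0755]
 [ 1.0237  0.911 ]
 [-0.2577  0.6538]
 [-0.2212  1.0712]]
[-0.0005  0.0003 -0.0015]
[-0.0047  0.0004 -0.0109]
[-0.0005  0.0002  0.0005]
[-0.0018  0.0015 -0.0077]
```

>>> apply_moves([
  [0,0,0,-0.0024,0,0.035,1],
  [0,0,0,0,0,0.035,1],
  [0,0,0,0,0,0.0275,1],
  [0,0,0,0,0,0,1],
  [0,0,0,0,0,0,1],
  [0,0,0,0,0,0,-1],
  [0,0,0,0,0,0,-1],
  [0,0,0,0,0,0,-1],
], grip_force=40)

```text
clock: 8.88
tcp_pos: [0.6153, -0.2129, 0.0166]
orientation: [2.901, 1.198, 0.005]
contact_force: [-0.4, 0.8, 0.1]
grip_width: 0.0516
gripper_force: 0.0
```

>>> apply_moves([
  [0,0,0,0,0,0,-1],
  [0,0,0,0,0,0,-1],
  [0,0,0,0,0,0,-1],
  [0,0,0,0,0,0,-1],
  [0,0,0,0,0,0,-1],
  [0,0,0,0,0,0,-1],
  [0,0,0,0,0,0,-1],
  [0,0,0,0,0,0,-1],
])

```text
clock: 9.55
tcp_pos: [0.6143, -0.2127, 0.0153]
orientation: [2.902, 1.199, 0.002]
contact_force: [-2.1, -0.4, 6.6]
grip_width: 0.0314
gripper_force: 41.4
```

```bash
python3 to.py .615 -.2126 .016 .781
```

```text
9.55 [ 0.6143 -0.2127  0.0153] yaw 0.783336386042732 z-axis [ 0.0018 -0.0007 -1.    ] F [-2.0718 -0.3615  6.5938] w 0.031375665146389974
tool shift [ 0.0006  0.0005 -0.0007] turn z 0.022310843260303737
```

>>> apply_moves([
  [0,0,0,0,0,-0.02,-1],
  [0,0,0,0,0,-0.035,-1],
  [0,0,0,0,0,-0.035,-1],
  [0,0,0,0,0,-0.035,-1],
  [0,0,0,0.0236,-0.0298,0,-1],
  [0,0,0,0.0236,-0.0298,0,-1],
  [0,0,0,0.0236,-0.0298,0,-1],
  [0,0,0,0.0236,-0.0298,0,-1],
])

```text
clock: 10.22
tcp_pos: [0.5956, -0.06, 0.1394]
orientation: [2.904, 1.198, 0.001]
contact_force: [0.5, 1.0, -1.4]
grip_width: 0.0313
gripper_force: 40.5
```

>>> apply_moves([
  [0,0,0,0.0236,-0.0298,0,-1],
  [0,0,0,0.0236,-0.0298,0,-1],
  [0,0,0,0.0236,-0.0298,0,-1],
  [0,0,0,0.0236,-0.0298,0,-1],
  [0,0,0,0.0236,-0.0298,0,-1],
  [0,0,0,0.0236,-0.0298,0,-1],
  [0,0,0,0.0236,-0.0298,0,-1],
  [0,0,0,0.0236,-0.0298,0,-1],
])

```text
clock: 10.88
tcp_pos: [0.561, 0.2424, 0.1391]
orientation: [2.903, 1.199, 0.0]
contact_force: [0.7, 0.4, -1.7]
grip_width: 0.0311
gripper_force: 40.5
```

>>> apply_moves([
  [0,0,1,0,0,0,-1],
  [0,0,1,0,0,0,-1],
  [0,0,1,0,0,0,-1],
  [0,0,1,0,0,0,-1],
  [0,0,1,0,0,0,-1],
  [0,0,1,0,0,0,-1],
  [0,0,0.28,0,0,0,-1],
  [0,0,0,0,0,0,-1],
])

```text
clock: 11.55
tcp_pos: [0.5614, 0.2409, 0.1389]
orientation: [3.135, 0.196, -0.0]
contact_force: [0.5, 0.6, -2.7]
grip_width: 0.0312
gripper_force: 40.4
```

```bash
python3 look.py c1 pack; python3 to.py .5625 .240 .03 .126
python3 - <<'E'
from h import *
import pickle
C,S,im=pickle.load(open("c1.pkl","rb")); o=telemetry.get_obs()
m=S["pack"][0]["mask"]
q0=[*o["tcp_pos"][:2],o["tcp_pos"][2]-.013,.126]
for b in PACK:
    for p in proj(C,place(b,q0)): cv2.circle(im,tuple(int(v) for v in np.round(p)),2,(0,255,0),-1)
cv2.drawContours(im,cv2.findContours(m.astype(np.uint8),0,2)[0],-1,(0,0,255),1)
cv2.imwrite("pics/c1m.png",im)
E
```

```text
11.55 [0.5614 0.2409 0.1389] [ 3.1351  0.1963 -0.0002] [ 0.9922  0.1248 -0.0001]
pack 0.66 [282.8 252.3 140.6 192.1] [0.5188 0.2355]
pack 0.6 [430.5 306.1  59.6 133.5] [0.4854 0.1052]
11.65 [0.5615 0.2408 0.1389] yaw 0.12737243814994045 z-axis [ 0.     -0.0001 -1.    ] F [-0.179  -0.5328 -1.5595] w 0.031098863844753244
tool shift [0.0009 0.0009 0.1089] turn z 0.013105818939055396
```

View pics/c1m.png

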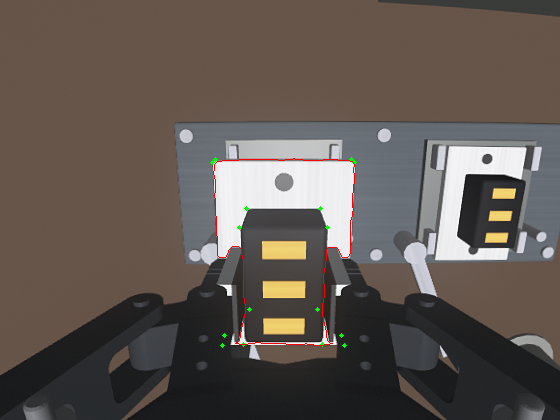

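Held pack matches its predicted position in the hand (green corners on the plate corners near (215,161) and (353,161)). Lowering.

>>> apply_moves([
  [0,0,0,0.001,0.001,0.03,-1],
  [0,0,0,0,0,0.03,-1],
  [0,0,0,0,0,0.02,-1],
  [0,0,0,0,0,0.012,-1],
  [0,0,0,0,0,0.005,-1],
  [0,0,0,0,0,0.003,-1],
  [0,0,0,0,0,0,-1],
  [0,0,0,0,0,0,-1],
])

```text
clock: 12.32
tcp_pos: [0.5636, 0.2404, 0.04]
orientation: [-3.135, -0.198, -0.003]
contact_force: [0.5, 0.6, -1.2]
grip_width: 0.0315
gripper_force: 40.4
```

>>> apply_moves([
  [0,0,0,0,0,0.002,-1],
  [0,0,0,0,0,0.002,-1],
  [0,0,0,0,0,0.002,-1],
  [0,0,0,0,0,0.001,-1],
  [0,0,0,0,0,0.001,-1],
  [0,0,0,0,0,0,-1],
  [0,0,0,0,0,0,-1],
  [0,0,0,0,0,0,-1],
])

```text
clock: 12.98
tcp_pos: [0.5628, 0.24, 0.0308]
orientation: [3.135, 0.198, 0.0]
contact_force: [-0.6, 0.2, -1.7]
grip_width: 0.0312
gripper_force: 40.4
```

```bash
python3 to.py .5625 .240 .0303 .126
```

```text
12.9833 [0.5628 0.24   0.0308] yaw 0.1258845194136415 z-axis [ 0. -0. -1.] F [-0.562   0.1946 -1.6665] w 0.03118646857399355
tool shift [-0.0003 -0.0001  0.0005] turn z -0.0011027583690070525
```

>>> apply_moves([
  [0,0,0,0,0,0.0005,-1],
  [0,0,0,0,0,0.0005,-1],
  [0,0,0,0,0,0.0005,-1],
  [0,0,0,0,0,0,-1],
  [0,0,0,0,0,0,-1],
  [0,0,0,0,0,0,-1],
  [0,0,0,0,0,0,-1],
  [0,0,0,0,0,0,-1],
])

```text
clock: 13.65
tcp_pos: [0.5629, 0.24, 0.0303]
orientation: [3.135, 0.198, 0.001]
contact_force: [-3.0, -1.6, 7.8]
grip_width: 0.0311
gripper_force: 41.6
```

>>> apply_moves([
  [0,0,0,0,0,0,0.3],
  [0,0,0,0,0,0,0.3],
  [0,0,0,0,0,0,0.3],
  [0,0,0,0,0,0,0.3],
  [0,0,0,0,0,-0.01,0.3],
  [0,0,0,0,0,-0.02,0.3],
  [0,0,0,0,0,-0.035,0.3],
  [0,0,0,0,0,-0.035,0.3],
])

```text
clock: 14.32
tcp_pos: [0.5618, 0.2396, 0.13]
orientation: [3.135, 0.198, -0.004]
contact_force: [0.9, 0.1, 0.7]
grip_width: 0.0558
gripper_force: 0.0
```

>>> apply_moves([
  [0,0,0,0,0,-0.035,0.3],
  [0,0,0,0,0,-0.03,0.3],
  [0,0,0,0,0,0,0.3],
  [0,0,0,0,0,0,0.3],
  [0,0,0,0,0,0,0.3],
  [0,0,0,0,0,0,0.3],
  [0,0,0,0,0,0,0.3],
  [0,0,0,0,0,0,0.3],
])

```text
clock: 14.98
tcp_pos: [0.5622, 0.2397, 0.1931]
orientation: [3.135, 0.198, -0.003]
contact_force: [-0.6, -0.1, -0.4]
grip_width: 0.0559
gripper_force: 0.0
```

```bash
python3 look.py d1 pack keeper_1_handle
python3 - <<'E'
from h import *
import pickle
C,S,im=pickle.load(open("d1.pkl","rb")); q=[.5722,.1658,0,.1259]
for d in S["pack"][:3]:
    m=d["mask"].astype(float); print(d["p"],d["extent"],fit([(C,m)],PACK,[.5625,.24,.018,.126],False))
d=[d for d in S["pack"] if d["extent"][0]<340][0]
cv2.drawContours(im,cv2.findContours(d["mask"].astype(np.uint8),0,2)[0],-1,(0,0,255),1)
for p in proj(C,place(box(0,.075,.012,.09,.086,.006),q)): cv2.circle(im,tuple(int(v) for v in np.round(p)),1,(0,255,0),-1)
cv2.imwrite("pics/d1m.png",im)
E
```

```text
14.9833 [0.5622 0.2397 0.1931] [ 3.1345  0.1976 -0.0033] [ 0.9921  0.1256 -0.0021]
pack 0.62 [282.9 182.2  72.1 102.1] [0.565  0.2399]
keeper_1_handle 0.94 [237.2 275.1  54.3 116.9] [0.4673 0.2726]
0.62 [282.9, 182.2, 72.1, 102.1] (array([0.5635, 0.2396, 0.018 , 0.1269]), np.float64(0.023636737650815226))
```

View pics/d1m.png

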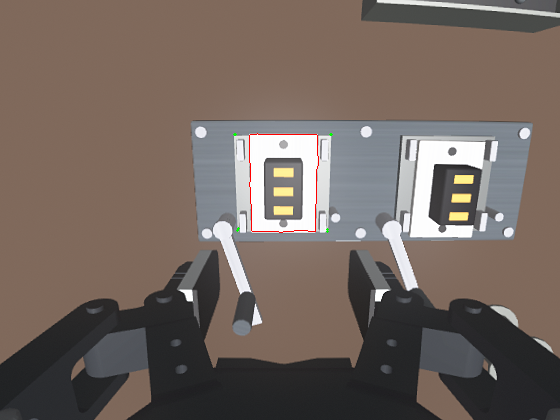

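Pack seated: its outline (250–318, 134–231) is flush with the bay plate ends, and the fit is within 1 mm of the bay centre. Peg 1's top is at about (242,327).

```bash
python3 - <<'E'
from h import *
import pickle
A=[];b=[]
for t,uv in(("j2",[219,315]),("d1",[242,327])):
    C=pickle.load(open(t+".pkl","rb"))[0]
    print(t,ray(C,[uv],.088)[0])
    p=ray(C,[uv],0)[0]; c=C[1][:3,3]; d=(p-c)/np.linalg.norm(p-c); N=np.eye(3)-np.outer(d,d); A.append(N); b.append(N@c)
print(np.linalg.solve(sum(A),sum(b)))
o=telemetry.get_obs(); print(o["joints"])
E
python3 to.py .456 .2600 .145 1.056
```

```text
j2 [0.4564 0.2599 0.088 ]
d1 [0.4563 0.2594 0.088 ]
[0.461  0.2591 0.095 ]
[-0.3284  0.4225 -0.2318  1.7379  0.1123  0.9953 -2.0468]
15.1333 [0.5625 0.2399 0.1936] yaw 0.12598221487809216 z-axis [-0.001  -0.0004 -1.    ] F [-0.8677  0.456   0.107 ] w 0.05561092754178445
tool shift [-0.1031 -0.0333  0.0487] turn z -8.881015659931668
```

>>> apply_moves([
  [0,0,0,-0.0344,-0.0111,0,1],
  [0,0,0,-0.0344,-0.0111,0,1],
  [0,0,0,-0.0344,-0.0111,0,1],
  [0,0,-1,0,0,0,1],
  [0,0,-1,0,0,0,1],
  [0,0,-1,0,0,0,1],
  [0,0,-1,0,0,0,1],
  [0,0,-1,0,0,0,1],
])

```text
clock: 15.8
tcp_pos: [0.4561, 0.2601, 0.1943]
orientation: [2.975, 1.01, 0.0]
contact_force: [-0.2, 0.6, 0.5]
grip_width: 0.0855
gripper_force: 0.0
```

>>> apply_moves([
  [0,0,-1,0,0,0,1],
  [0,0,-1,0,0,0,1],
  [0,0,-1,0,0,0,1],
  [0,0,-0.88,0,0,0,1],
  [0,0,0,0,0,0.035,1],
  [0,0,0,0,0,0,1],
  [0,0,0,0,0,0,1],
  [0,0,0,0,0,0,1],
])

```text
clock: 16.47
tcp_pos: [0.4562, 0.2602, 0.1599]
orientation: [-2.714, -1.582, 0.001]
contact_force: [-0.0, -0.5, -0.1]
grip_width: 0.085
gripper_force: 0.0
```

```bash
python3 to.py .4564 .2598 .060 1.056;  python3 look.py e1 keeper_1_handle
```

```text
16.4667 [0.4562 0.2602 0.1599] yaw 1.0554591958077524 z-axis [-0.0003 -0.0001 -1.    ] F [-0.0163 -0.5494 -0.0765] w 0.0850393738254542
tool shift [-0.0002  0.0004  0.0999] turn z -0.005164299626462162
16.4667 [0.4562 0.2602 0.1599] [-2.7141 -1.582   0.0005] [ 0.4928  0.8701 -0.0002]
keeper_1_handle 0.93 [304.6 172.8  99.5 120. ] [0.48   0.2664]
```

View pics/e1.png

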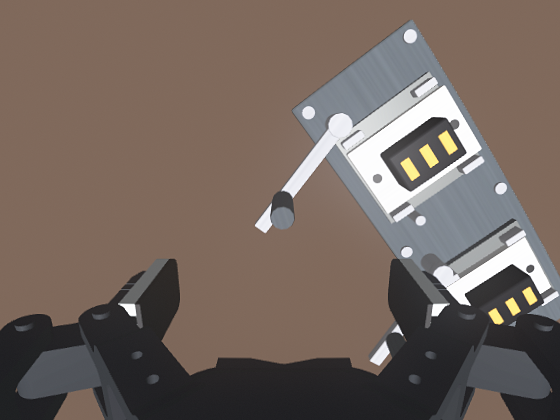

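Peg 1's top at (283,219) sits centred between the fingers. Descend and grip.

>>> apply_moves([
  [0,0,0,0,0,0.035,1],
  [0,0,0,0,0,0.035,1],
  [0,0,0,0,0,0.03,1],
  [0,0,0,0,0,0,1],
  [0,0,0,0,0,0,-1],
  [0,0,0,0,0,0,-1],
  [0,0,0,0,0,0,-1],
  [0,0,0,0,0,0,-1],
], grip_force=50)

```text
clock: 17.23
tcp_pos: [0.4575, 0.2609, 0.0614]
orientation: [2.714, 1.582, 0.006]
contact_force: [-0.3, -0.7, 0.1]
grip_width: 0.0386
gripper_force: 0.0
```

>>> apply_moves([
  [0,0,0,0,0,0,-1],
  [0,0,0,0,0,0,-1],
  [0,0,0,0,0,0,-1],
  [0,0,0,0,0,0,-1],
  [0,0,0,0,0,0,-1],
  [0,0,0,0,0,0,-1],
  [0,0,0,0,0,0,-1],
  [0,0,0,0,0,0,-1],
])

```text
clock: 17.9
tcp_pos: [0.4566, 0.2603, 0.0605]
orientation: [2.714, 1.582, 0.002]
contact_force: [-1.8, -1.9, 8.0]
grip_width: 0.0143
gripper_force: 48.6
```

Run:
```python
from h import *
o=telemetry.get_obs(); M=R.from_rotvec(o["orientation"]).as_matrix(); p=o["tcp_pos"]; print(o["clock"],p,o["contact_force"],o["moment"],o["grip_width"])
h=np.array([.5206,.2881]); j=.1262
d=p[:2]-h; print(np.linalg.norm(d)); th0=(j-np.pi/2-np.arctan2(d[1],d[0])); print("th",th0)
th=np.linspace(th0,0,17); a=j-np.pi/2-th; W=np.c_[h+.07*np.c_[np.cos(a),np.sin(a)],np.full(17,p[2])]; W[0]=p
print((np.diff(W,axis=0)@M)[:,:2].tolist()); print("end",W[-1])
```

```text
17.9 [0.4566 0.2603 0.0605] [-1.7701 -1.8654  8.0283] [-0.2687  0.4059 -0.0329] 0.014334110558126823
0.06978021394401056
th 1.28697407398467
[[-0.003379256749668793, 0.004496110848712002], [-0.002821472747872885, 0.0048708169848279805], [-0.0024209843151818122, 0.005081771245898742], [-0.0020048407250509133, 0.005259864522109255], [-0.0015757329463476685, 0.005403945183413578], [-0.0011364357801281733, 0.005513081540406501], [-0.0006897899165434034, 0.0055865678690399006], [-0.00023868356567821809, 0.005623928974147449], [0.00021396621889513496, 0.005624923262267088], [0.0006652324030780695, 0.005589544303890969], [0.0011121968997453656, 0.005518020875042344], [0.0015519694383893516, 0.005410815477907558], [0.001981706254890345, 0.005268621350092668], [0.0023986284805550856, 0.005092357981841236], [0.002800040111513635, 0.004883165170203452], [0.0031833454422747305, 0.004642395648602916]]
end [0.5294 0.2187 0.0605]
```

>>> apply_moves([
  [0,0,0,-0.0034,0.0045,0,-1],
  [0,0,0,-0.0028,0.0049,0,-1],
  [0,0,0,-0.0024,0.0051,0,-1],
  [0,0,0,-0.002,0.0053,0,-1],
  [0,0,0,-0.0016,0.0054,0,-1],
  [0,0,0,-0.0011,0.0055,0,-1],
  [0,0,0,-0.0007,0.0056,0,-1],
  [0,0,0,-0.0002,0.0056,0,-1],
])

```text
clock: 18.57
tcp_pos: [0.4833, 0.2259, 0.0603]
orientation: [2.712, 1.584, -0.008]
contact_force: [-1.4, -2.8, 7.1]
grip_width: 0.0142
gripper_force: 49.3
```

>>> apply_moves([
  [0,0,0,0.0002,0.0056,0,-1],
  [0,0,0,0.0007,0.0056,0,-1],
  [0,0,0,0.0011,0.0055,0,-1],
  [0,0,0,0.0016,0.0054,0,-1],
  [0,0,0,0.002,0.0053,0,-1],
  [0,0,0,0.0024,0.0051,0,-1],
  [0,0,0,0.0028,0.0049,0,-1],
  [0,0,0,0.0032,0.0046,0,-1],
])

```text
clock: 19.23
tcp_pos: [0.5279, 0.2174, 0.0597]
orientation: [2.713, 1.583, -0.005]
contact_force: [-19.7, -3.7, 12.1]
grip_width: 0.0145
gripper_force: 50.9
```

```bash
python3 to.py .5294 .2187 .0605 1.056
```

```text
19.2333 [0.5279 0.2174 0.0597] yaw 1.0561537575991884 z-axis [-0.0026 -0.0024 -1.    ] F [-19.6772  -3.6806  12.1067] w 0.014541940855938441
tool shift [ 0.0019  0.0007 -0.0009] turn z 0.0014682769169260233
```

>>> apply_moves([
  [0,0,0,0,0.001,0,-1],
  [0,0,0,0,0,0,-1],
  [0,0,0,0,0,0,-1],
  [0,0,0,0,0,0,0.05],
  [0,0,0,0,0,0,0.05],
  [0,0,0,0,0,0,0.05],
  [0,0,0,0,0,0,0.05],
  [0,0,0,0,0,-0.005,0.05],
])

```text
clock: 19.9
tcp_pos: [0.5297, 0.2178, 0.0637]
orientation: [-2.714, -1.582, 0.002]
contact_force: [0.0, 0.0, -0.6]
grip_width: 0.0446
gripper_force: 0.0
```

>>> apply_moves([
  [0,0,0,0,0,-0.035,0.05],
  [0,0,0,0,0,-0.035,0.05],
  [0,0,0,0,0,-0.035,0.05],
  [0,0,0,0,0,-0.035,0.05],
  [0,0,0,-0.03,0,0,0.05],
  [0,0,0,-0.03,0,0,0.05],
  [0,0,0,0,0,0,0.05],
  [0,0,0,0,0,0,0.05],
])

```text
clock: 20.57
tcp_pos: [0.5002, 0.1641, 0.2049]
orientation: [2.715, 1.578, 0.0]
contact_force: [-0.1, -0.3, -0.0]
grip_width: 0.0447
gripper_force: 0.0
```

```bash
python3 look.py f1 pack keeper_1_handle
python3 - <<'E'
from h import *
import pickle
C,S,im=pickle.load(open("f1.pkl","rb")); q=[.5722,.1658,0,.1259]; h=[-.036,.128]
# model of the shut keeper: bar outline, peg top
B=box(-.036,.128-.045,.032,.011,.1,.008)
for p in proj(C,place(B,q)): cv2.circle(im,tuple(int(v) for v in np.round(p)),2,(0,255,0),-1)
p=proj(C,place(np.array([[-.036,.058,.088]]),q))[0]; cv2.circle(im,tuple(int(v) for v in p),3,(0,0,255),1)
cv2.imwrite("pics/f1m.png",im)
E
```

```text
20.5667 [0.5002 0.1641 0.2049] [2.715  1.5784 0.0003] [ 0.4948  0.869  -0.0004]
pack 0.75 [306.6  72.9 113.4 120.5] [0.5672 0.2393]
keeper_1_handle 0.68 [260.3  91.   88.4 111.3] [0.524  0.2461]
keeper_1_handle 0.54 [336.9 144.3 280.4 286.4] [0.5615 0.1707]
```

View pics/f1m.png

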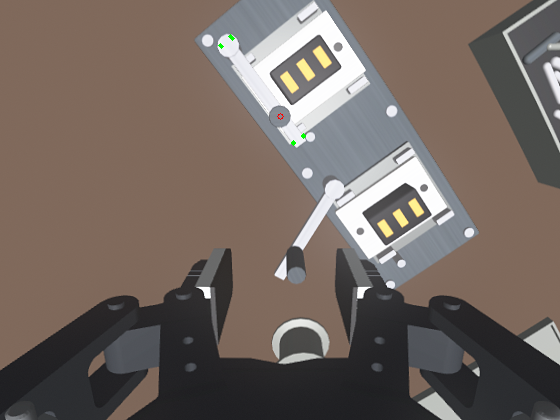

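The keeper lies across the pack against its stop pin, with its peg at (280,117) as modelled for shut. The pack and bay 2 are undisturbed, so I'm handing in.

```bash
python3 -c "
from h import *
print(order.hand_in())"
```

```text
the job is handed in; nothing more can be done
None
```

The pack is seated within about 1 mm of bay 1's centre, its keeper is shut against the stop pin, the last picture showed the finished pack and its keeper undisturbed, and the job was handed in at about 20.7 s (no verdict shown).

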